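# Load an ultrasonic transducer into its holder cup and seat it in the test stand

## Task

Stand the transducer with the orange ring upright in the white holder cup, where the cup is on the bench. Then carry the cup, with the transducer in it, to the test stand and seat it fully home and upright in the round well. Set both down gently, without dropping them, and leave the blue-ringed transducer where it is.

Things in the scene. Friction and masses are not known exactly. Their poses are not given: they have to be found in the camera images.
- orange_center (a point): Axis point half-way up (37.5 mm) the orange-ringed transducer: loose, upright, round, metal, 75 mm high, 160 g. From the underside: foot 28 mm diameter, cone, orange ring 40 mm diameter 14 to 26 mm up, then steel shaft 28 mm diameter to the flat top with an orange dot. z: its axis, up. Hold the shaft near the top: home in the cup, only its upper 30 mm stand out.
- whitecup_center (a point): Axis point half-way up (25 mm) the white holder cup: loose, round, open, plastic, 120 g, 50 mm high, 60 mm outer diameter (52 mm at its bevelled bottom), 52 mm inner, inner floor 5 mm above the underside. z: its axis, up. With the transducer home, the transducer's top is 80 mm above the cup's underside. A black cup of the same shape nearby is not wanted.
- well_floor (a point): Centre of the floor of the test stand's round well, 12 mm above the bench. Fixed grey block 120 x 120 mm, 26 mm high; well 72 mm in diameter, 14 mm deep, mouth bevelled; a black strip 40 mm high with lamps lies 75 to 115 mm from the well's axis on the stand's +x side (away from the robot). x, y: the block's sides, z up.
- blue_center (a point): Centre of the blue-ringed transducer, otherwise the same as the orange one, 37.5 mm above its underside; z is its axis, up. Not wanted: leave it where it is.
There are look-alikes about, which are no part of the job. What is shaped like the part that bears orange_center but pink is not meant. There is more than one size of the part that bears well_floor; the job needs the smaller.

How it is judged:
By the outcome, as a careful person would: the job done as asked, in the order asked, and still so for the second after the job is handed in, with the robot touching nothing.
It also fails if it takes over 64 s, if anything falls off the work surface, if the arm or the gripper's body presses on something with over 40 N, if the wrist force passes 120 N, or if a joint passes its speed limit or range.

## Robot

A 7-joint arm with a two-finger parallel gripper is mounted at the origin on the work surface. World frame = base frame: x ahead of the robot, y to its left, z up, the work surface at z = 0. Lengths are in m, angles in rad, forces in N, time in s.
With the tool pointing down it reaches from about 0.4 to 0.85 m from the base axis. Payload 10.4 kg.
Tool frame: the origin (TCP) lies midway between the tips of the shut fingers; the grasp point (between the pads) lies 19 mm behind it; z points along the fingers, x is the direction in which the jaws open and shut, and the axes are right-handed (so a half turn about z gives the same grasp; the last joint's range is limited). The gripper opens to 87 mm and grips with 3 to 60 N. Pads are 19 mm wide; open, the fingers measure 117 mm over their backs; the gripper's body (75 mm by 190 mm) begins 51 mm behind the grasp point.
Start: joints at [1.101, 0.332, -0.065, 1.46, 0.022, 1.35, -0.088], TCP at [0.27, -0.564, 0.223] pointing down, gripper open.
Joint ranges: [-2.6, 2.6], [-0.5, 2.12], [-1.47, 1.34], [0.16, 2.42], [-1.27, 4.41], [0.06, 2.06], [-2.6, 2.6]. Speed limits (rad/s): [2.22, 2.22, 2.79, 2.79, 3.14, 3.14, 3.14].

## Interface

Orientations are given as a unit quaternion [w, x, y, z].
In Python, from plant import env, viewer gives the robot as it stands.
- The arm moves only by the tool drive_tool, never from a script. Its argument "increments" is a list of rows, each an object with "offset": the shift along the tool's x, y, z in m, a list of three; "twist": the turn about the tool's z in degrees. A call has 1 to 12 rows; each row is the pose to reach, as a shift and turn from the pose commanded when the call began, along the tool's axes at that moment; what a row does not reach only later rows make up. A row lasts 1/10 s, in which the tool goes at most 50 mm and 8.59 degrees, less where a joint would pass 70% of its speed; a pose out of reach is approached as far as the arm can. A call with a gripper value outside its range is refused whole. "fingers" is the finger opening in m, from 0 to 0.087, set as the call begins (left out, the last holds). The fingers move at their own pace and stop on an object; "grip_force" is the grip in N (left out, the last holds). Time passes only in rows, so rows that repeat a pose let the fingers close. It gives the time, the measured TCP pose, the force and the opening at its end, in the units of the state.
- env.observe(): the state, without advancing time (a new reading comes with each control period).
- viewer.snapshot(name): name is "scene" or "top" or "wrist"; returns a dict with "image" (420x560x3 uint8, red, green, blue), "range_z" (420x560 float32, m along the optical axis (not along the pixel's ray), 0 where there is no reading), "intrinsics" (3x3 intrinsics, pixels), "k1" (the pictures are not rectified: a ray, as slopes to the right and down, at radius r is drawn at 1 + k1 r^2 times it, then the intrinsics apply), "camera_from_world" (4x4, takes a point from world to camera coordinates); the wrist camera has in their place "mount" (4x4, takes a point from camera to tool coordinates, whose origin is the TCP and whose axes are the tool frame's). Camera axes: x right, y up, looking along -z (the intrinsics and any distortion apply to the point x, -y, -z); pixel columns grow to the right and rows downward; lengths in m; the calibration is good to about 2 mm. A picture is of the moment at which its call begins: read the wrist's pose just before it.
- env.hand_in(): hands the job in, once; it reports no verdict.
The state is a dict: "time_s": time; "joint_pos": joint angles; "qvel": joint speeds; "effort": joint torques, N m; "eef_pos": TCP position; "eef_rot": TCP orientation; "contact_force": force on the tool from outside, world axes, zero at the start; "ft_torque": the same for the moment, N m; "gripper_width": finger opening in m.
Only numpy, scipy, OpenCV 4.12 (cv2) and the standard library are available. Lean on these libraries where they do the work, as an engineer would, in place of code of your own. Each camera call takes 0.05 s, during which the arm holds its last target.

## Working session

There is one attempt and no reset: what is moved stays moved. The work goes in short steps, Python scripts to look and compute and a tool call to move; the robot and the scene stay as the last step left them, time stands still between calls to the robot, and variables do not carry over. Pictures are saved under pics/ and viewed, and the job is handed in when it is done.

Besides the shell and the picture viewer there is one more tool, called after "Request:" in YAML: its name, and indented under it one key for each argument. drive_tool: Moves the arm, as the interface text tells. Its arguments: {"type":"object","properties":{"increments":{"type":"array","items":{"type":"object","properties":{"offset":{"type":"array","items":{"type":"number"}},"twist":{"type":"number"}}}},"fingers":{"type":"number"},"grip_force":{"type":"number"}},"required":["increments"]}

```bash
ls; mkdir -p pics; cat > h.py <<'E'
import numpy as np, cv2, pickle
from plant import env, viewer
def snap(n, f):
    s=env.observe(); d=viewer.snapshot(n); d['state']=s
    pickle.dump(d,open(f'pics/{f}.pkl','wb')); cv2.imwrite(f'pics/{f}.png',d['image'][:,:,::-1]); return d
def load(f): return pickle.load(open(f'pics/{f}.pkl','rb'))
def R(q):
    from scipy.spatial.transform import Rotation as Q
    return Q.from_quat([q[1],q[2],q[3],q[0]]).as_matrix()
def c2w(d):
    if 'mount' in d and d.get('mount') is not None:
        T=np.eye(4);T[:3,:3]=R(d['state']['eef_rot']);T[:3,3]=d['state']['eef_pos'];return T@d['mount']
    return np.linalg.inv(d['camera_from_world'])
def rays(d,uv):
    K=np.array(d['intrinsics'],float);k=d['k1']
    p=np.atleast_2d(np.array(uv,float)); q=np.c_[(p[:,0]-K[0,2])/K[0,0],(p[:,1]-K[1,2])/K[1,1]]
    s=q.copy()
    for _ in range(30): s=q/(1+k*(s**2).sum(1,keepdims=True))
    c=np.c_[s[:,0],-s[:,1],-np.ones(len(s))]
    return c
def plane(d,uv,z):
    T=c2w(d);r=rays(d,uv)@T[:3,:3].T;o=T[:3,3]
    return o+r*((z-o[2])/r[:,2])[:,None]
def depth(d,uv):
    T=c2w(d);c=rays(d,uv);p=np.atleast_2d(uv).astype(int)
    z=d['range_z'][p[:,1],p[:,0]]
    return (c*z[:,None])@T[:3,:3].T+T[:3,3]
def proj(d,P):
    T=np.linalg.inv(c2w(d));P=np.atleast_2d(P);c=P@T[:3,:3].T+T[:3,3]
    s=np.c_[c[:,0]/-c[:,2],-c[:,1]/-c[:,2]]; s=s*(1+d['k1']*(s**2).sum(1,keepdims=True))
    K=d['intrinsics'];return np.c_[s[:,0]*K[0][0]+K[0][2],s[:,1]*K[1][1]+K[1][2]]
E
python3 - <<'E'
from h import *
for n in ['scene','top','wrist']:
    d=snap(n,n+'0'); print(n,np.round(c2w(d),3).tolist(),d['intrinsics'],d['k1'])
print(env.observe())
E
```

```text
pics
scene [[0.768, -0.375, 0.518, 1.006], [0.64, 0.476, -0.603, -0.694], [-0.02, 0.795, 0.606, 0.775], [0.0, 0.0, 0.0, 1.0]] [[439.80347846   0.         273.50754068]
 [  0.         439.80347846 204.85777425]
 [  0.           0.           1.        ]] -0.014607785645225512
top [[-0.026, 0.99, -0.136, 0.274], [-0.999, -0.029, -0.016, -0.019], [-0.019, 0.135, 0.991, 1.199], [0.0, 0.0, 0.0, 1.0]] [[537.11487336   0.         280.08864204]
 [  0.         537.11487336 212.0016462 ]
 [  0.           0.           1.        ]] 0.0437826389574984
wrist [[0.432, 0.867, 0.248, 0.338], [-0.902, 0.416, 0.117, -0.53], [-0.002, -0.274, 0.962, 0.383], [0.0, 0.0, 0.0, 1.0]] [[342.17974353   0.         272.67859651]
 [  0.         342.17974353 209.29427308]
 [  0.           0.           1.        ]] -0.034451167941269505
{'time_s': 0.15, 'joint_pos': array([ 1.10143259,  0.33268085, -0.06469526,  1.46074364,  0.02157779,
        1.34990685, -0.08851457]), 'qvel': array([ 0.0002558 , -0.00031454, -0.00014417, -0.00269191,  0.00094654,
        0.00059844, -0.00123287]), 'effort': array([ 2.53044964e-04, -6.23630261e+01,  2.44004186e-02, -3.90143287e+01,
       -6.13416801e-02,  3.71942099e-02, -2.10106705e-06]), 'eef_pos': array([ 0.26990763, -0.56338952,  0.2219676 ]), 'eef_rot': array([-2.67232193e-04,  8.46180350e-01, -5.32896371e-01, -4.48752892e-04]), 'contact_force': array([ 0.52607079, -0.36187504, -0.24952352]), 'ft_torque': array([-0.00609386, -0.00589766, -0.05209248]), 'gripper_width': 0.08681275510322571}
```

View pics/scene0.png

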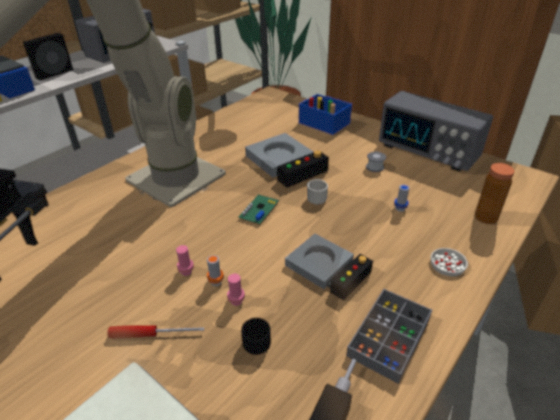

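View pics/top0.png

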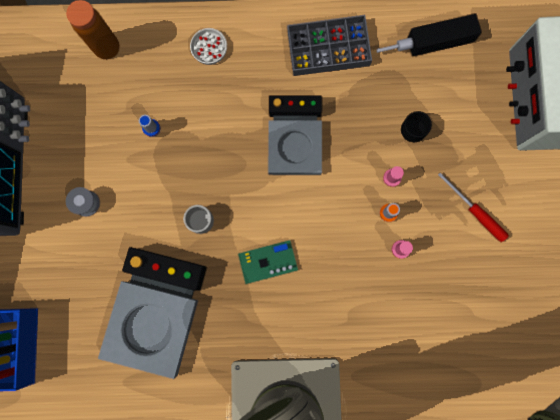

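View pics/wrist0.png

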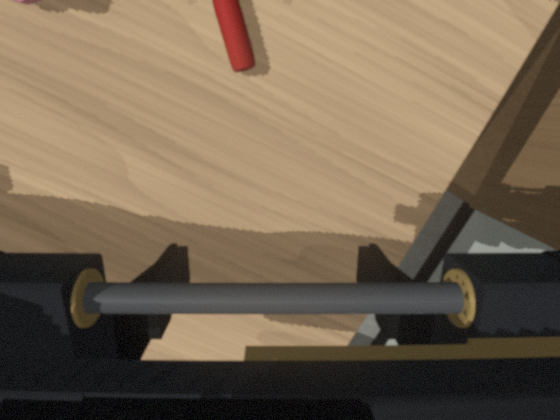

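```bash
python3 - <<'E'
from h import *
d=load('top0');im=d['image']
a=cv2.resize(im[150:270,340:450],None,fx=3.6,fy=3.6,interpolation=3)
b=cv2.resize(im[80:240,150:340],None,fx=2.1,fy=2.1,interpolation=3)
h=max(a.shape[0],b.shape[0]);c=np.zeros((h,a.shape[1]+b.shape[1],3),np.uint8)
c[:a.shape[0],:a.shape[1]]=a;c[:b.shape[0],a.shape[1]:]=b
print(c.shape);cv2.imwrite('pics/crop1.png',c[:,:,::-1])
for n,uv,z in [('orange top',(392,209),.075),('cup rim',(197.5,218),.05),('small well floor',(295,148),.012),('blue',(146,121),.075),('pink',(396,174),.075),('pink2',(404,246),.075),('black',(416,126),.05),('big',(147,328),.012)]:
    print(n,plane(d,uv,z).round(3),depth(d,uv).round(3))
# stand corners at z=.026
for uv in [(269,120),(322,120),(322,174),(268,173),(269,96),(322,97)]: print(uv,plane(d,uv,.026).round(3),depth(d,uv).round(3))
E
```

```text
(432, 795, 3)
orange top [[ 0.427 -0.237  0.075]] [[ 0.427 -0.237  0.076]]
cup rim [[0.423 0.178 0.05 ]] [[0.428 0.185 0.009]]
small well floor [[ 0.581 -0.038  0.012]] [[ 0.581 -0.038  0.015]]
blue [[0.635 0.283 0.075]] [[0.636 0.285 0.071]]
pink [[ 0.502 -0.249  0.075]] [[ 0.502 -0.25   0.072]]
pink2 [[ 0.349 -0.257  0.075]] [[ 0.349 -0.257  0.076]]
black [[ 0.612 -0.304  0.05 ]] [[ 0.625 -0.314  0.007]]
big [[0.191 0.295 0.012]] [[0.191 0.294 0.015]]
(269, 120) [[0.644 0.019 0.026]] [[0.644 0.019 0.027]]
(322, 120) [[ 0.64  -0.101  0.026]] [[ 0.648 -0.102  0.003]]
(322, 174) [[ 0.517 -0.096  0.026]] [[ 0.522 -0.098  0.001]]
(268, 173) [[0.523 0.024 0.026]] [[ 0.529  0.025 -0.002]]
(269, 96) [[0.7   0.017 0.026]] [[0.697 0.017 0.036]]
(322, 97) [[ 0.694 -0.103  0.026]] [[ 0.704 -0.105 -0.003]]
```

View pics/crop1.png

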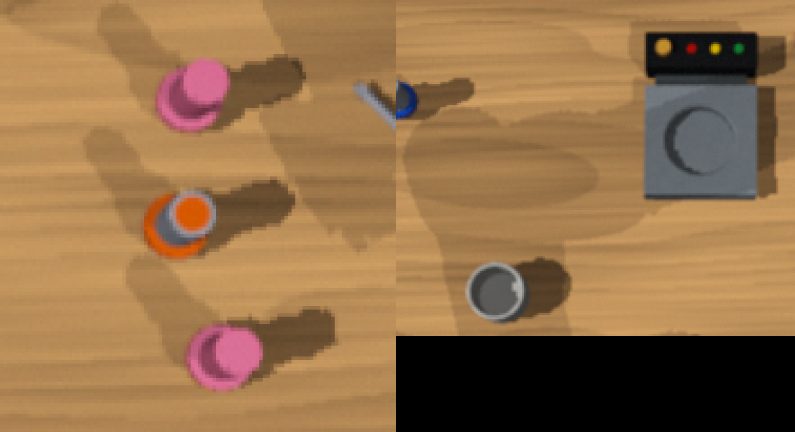

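The orange part is the one at top (392,210), an orange ring and dot on steel. The parts at (396,174) and (404,246) are pink, so they're not wanted. The light cup is at (197,219); the one at (416,127) is black. The small stand is at (295,148), with a measured side of about 120 mm. The stand at (147,328) is the bigger one. Next I refine these positions using two views.

```bash
cat >> h.py <<'E'
def blob(mask,box):
    m=np.zeros_like(mask,np.uint8);u0,v0,u1,v1=box;m[v0:v1,u0:u1]=mask[v0:v1,u0:u1]
    n,l,s,c=cv2.connectedComponentsWithStats(m);i=1+np.argmax(s[1:,4]);return c[i],s[i],l==i
def goal(x,y,z,jaw=None):
    """offset and twist (deg) from measured pose to world TCP x,y,z, with jaw axis at angle jaw deg (mod 180)"""
    s=env.observe();M=R(s['eef_rot']);o=M.T@(np.array([x,y,z])-s['eef_pos'])
    a=np.degrees(np.arctan2(M[1,0],M[0,0]));t=None
    if jaw is not None: t=-((jaw-a+90)%180-90)
    print('pose',s['eef_pos'].round(4),'jaw ang',round(a,1),'toolx',M[:,0].round(3),'offset',o.round(4),'twist',t,'j7',s['joint_pos'][6].round(2))
E
python3 - <<'E'
from h import *
t=load('top0');s=load('scene0')
hs=cv2.cvtColor(t['image'],cv2.COLOR_RGB2HSV);H,S,V=cv2.split(hs)
print(t['image'][205:216,384:400,:].tolist()[4]); 
o=((H>3)&(H<14)&(S>215)&(V>150)).astype(np.uint8)
c,st,m=blob(o,(386,202,402,217));print('dot',c,st,plane(t,c,.075))
hs=cv2.cvtColor(s['image'],cv2.COLOR_RGB2HSV);H,S,V=cv2.split(hs)
o2=((H>3)&(H<14)&(S>190)&(V>130)).astype(np.uint8)
c2,st2,m2=blob(o2,(200,250,230,266));print('scene dot',c2,st2,plane(s,c2,.075))
for n,d,box in [('top',t,(175,200,222,240)),('scene',s,(300,175,335,210))]:
    hs=cv2.cvtColor(d['image'],cv2.COLOR_RGB2HSV)
    m=(hs[:,:,1]<60).astype(np.uint8);c,stt,m=blob(m,box);print(n,c,stt)
    cn=max(cv2.findContours(m.astype(np.uint8),0,1)[0],key=cv2.contourArea);print(cv2.fitEllipse(cn))
    cv2.imwrite(f'pics/m_{n}.png',np.hstack([cv2.resize(m[box[1]:box[3],box[0]:box[2]].astype(np.uint8)*255,None,fx=6,fy=6),cv2.resize(cv2.cvtColor(d['image'],cv2.COLOR_RGB2GRAY)[box[1]:box[3],box[0]:box[2]],None,fx=6,fy=6)]))
    P=depth(d,np.argwhere(np.ones((box[3]-box[1],box[2]-box[0])))[:,::-1]+[box[0],box[1]])
    Q=P[(P[:,2]>.046)&(P[:,2]<.054)];(cx,cy),r=cv2.minEnclosingCircle(Q[:,:2].astype(np.float32));print('rim depth',len(Q),cx,cy,r)
goal(.427,-.237,.20,90)
print([proj(s,p).round(1).tolist() for p in [(.427,-.237,.075),(.423,.178,.05),(.581,-.0385,.012)]])
E
```

```text
[[114, 87, 81], [87, 90, 97], [109, 112, 122], [157, 150, 155], [182, 129, 111], [214, 90, 17], [214, 87, 0], [214, 91, 0], [214, 89, 0], [213, 88, 0], [212, 88, 0], [214, 89, 0], [213, 88, 0], [210, 94, 23], [185, 122, 93], [145, 139, 145]]
dot [392.9245283  208.75471698] [389 205   9   8  53] [[ 0.42750345 -0.23891238  0.075     ]]
scene dot [212.64705882 258.52941176] [210 257   6   4  17] [[ 0.42781918 -0.23782767  0.075     ]]
top [198.0733945  218.80275229] [183 205  30  29 654]
((198.04933166503906, 218.7673797607422), (26.691362380981445, 29.395708084106445), 118.95320892333984)
rim depth 151 0.4227381944656372 0.17920033633708954 0.031248630955815315
scene [316.70454545 191.        ] [307 179  21  26 440]
((316.7027282714844, 190.96923828125), (20.316617965698242, 25.88238525390625), 177.6272735595703)
rim depth 86 0.4225686192512512 0.17768892645835876 0.035829924046993256
pose [ 0.2699 -0.5634  0.222 ] jaw ang -64.4 toolx [ 0.432 -0.902 -0.001] offset [-0.2265 -0.2827  0.0222] twist 25.59726815699645 j7 -0.09
[[[212.7, 258.2]], [[316.7, 184.8]], [[317.6, 259.8]]]
```

Request:
drive_tool:
  increments:
    - {"offset": [-0.022, -0.028, 0.0], "twist": 2.5}
    - {"offset": [-0.047, -0.059, 0.002], "twist": 6}
    - {"offset": [-0.075, -0.094, 0.005], "twist": 10}
    - {"offset": [-0.104, -0.13, 0.009], "twist": 14}
    - {"offset": [-0.132, -0.166, 0.013], "twist": 18}
    - {"offset": [-0.16, -0.2, 0.016], "twist": 21}
    - {"offset": [-0.187, -0.234, 0.019], "twist": 24}
    - {"offset": [-0.209, -0.262, 0.022], "twist": 25.6}
    - {"offset": [-0.222, -0.279, 0.022], "twist": 25.6}
    - {"offset": [-0.228, -0.283, 0.022], "twist": 25.6}
    - {"offset": [-0.228, -0.283, 0.022], "twist": 25.6}
    - {"offset": [-0.228, -0.283, 0.022], "twist": 25.6}
  fingers: 0.087

```text
time_s: 1.35
eef_pos: [0.4261, -0.2371, 0.2005]
eef_rot: [-0.0, -0.707, 0.708, -0.0]
contact_force: [-0.8, -0.5, 0.0]
gripper_width: 0.0867
```

```bash
python3 - <<'E'
from h import *
goal(.4276,-.2385,.12,90); d=snap('wrist','w1'); print(proj(d,[(.4276,-.2385,.075),(.4276,-.2385,.02)]))
E
```

```text
pose [ 0.4261 -0.2371  0.2005] jaw ang -90.1 toolx [-0.002 -1.     0.   ] offset [ 0.0014 -0.0016  0.0805] twist -0.09159613364113284 j7 -1.17
[[275.70174474 200.05575745]
 [275.2699619  186.63408169]]
```

View pics/w1.png

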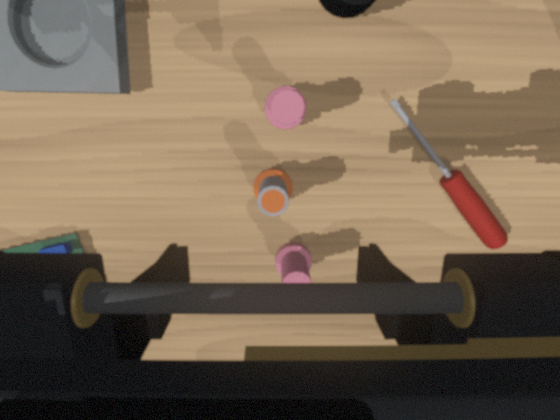

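The wrist view shows the orange dot at (272,201) between the pinks at (286,107) and (295,265). I measure it.

```bash
python3 - <<'E'
from h import *
d=load('w1');hs=cv2.cvtColor(d['image'],cv2.COLOR_RGB2HSV);H,S,V=cv2.split(hs)
o=((H>3)&(H<14)&(S>200)&(V>150)).astype(np.uint8)
c,st,m=blob(o,(258,191,290,214));print(c,st,plane(d,c,.075), depth(d,c))
E
```

```text
Traceback (most recent call last):
  File "h.py", line 34, in blob
    n,l,s,c=cv2.connectedComponentsWithStats(m);i=1+np.argmax(s[1:,4]);return c[i],s[i],l==i
                                                    ~~~~~~~~~^^^^^^^^^
ValueError: attempt to get argmax of an empty sequence
```

```bash
python3 - <<'E'
from h import *
d=load('w1');hs=cv2.cvtColor(d['image'],cv2.COLOR_RGB2HSV);H,S,V=cv2.split(hs)
print(d['image'][201,268:278].tolist())
o=((H>3)&(H<16)&(S>150)&(V>160)).astype(np.uint8)
c,st,m=blob(o,(258,192,290,214));print(c,st,plane(d,c,.075), depth(d,c))
E
```

```text
[[191, 119, 73], [191, 119, 72], [190, 118, 70], [191, 118, 72], [190, 117, 70], [190, 118, 70], [190, 116, 69], [191, 117, 70], [190, 118, 71], [192, 121, 75]]
[272.63375796 200.85987261] [263 192  21  19 314] [[ 0.42688553 -0.23584789  0.075     ]] [[ 0.42667555 -0.2358471   0.07418962]]
```

Request:
drive_tool:
  increments:
    - {"offset": [0, -0.001, 0.02], "twist": 0}
    - {"offset": [0, -0.001, 0.05], "twist": 0}
    - {"offset": [0, -0.001, 0.08], "twist": 0}
    - {"offset": [0, -0.001, 0.105], "twist": 0}
    - {"offset": [0, -0.001, 0.125], "twist": 0}
    - {"offset": [0, -0.001, 0.14], "twist": 0}
    - {"offset": [0, -0.001, 0.149], "twist": 0}
    - {"offset": [0, -0.001, 0.1525], "twist": 0}
    - {"offset": [0, -0.001, 0.1525], "twist": 0}
    - {"offset": [0, -0.001, 0.1525], "twist": 0}

```text
time_s: 2.4
eef_pos: [0.4282, -0.2362, 0.0488]
eef_rot: [0.0, -0.707, 0.707, -0.001]
contact_force: [0.4, -0.1, 0.4]
gripper_width: 0.0869
```

Request:
drive_tool:
  increments:
    - {"offset": [0, 0, 0]}
    - {"offset": [0, 0, 0]}
    - {"offset": [0, 0, 0]}
    - {"offset": [0, 0, 0]}
    - {"offset": [0, 0, 0]}
    - {"offset": [0, 0, 0]}
    - {"offset": [0, 0, 0]}
    - {"offset": [0, 0, 0]}
    - {"offset": [0, 0, 0]}
    - {"offset": [0, 0, 0]}
  fingers: 0.02
  grip_force: 20

```text
invalid input
```

```bash
python3 - <<'E'
from h import *
d=snap('scene','s1');goal(.427,-.237,.2,90)
cv2.imwrite('pics/s1c.png',cv2.resize(d['image'][180:330,130:320],None,fx=4,fy=4,interpolation=3)[:,:,::-1])
E
```

```text
pose [ 0.4282 -0.2362  0.0488] jaw ang -90.0 toolx [-0.    -1.     0.001] offset [ 0.001   0.0011 -0.1512] twist -0.012992898528636943 j7 -1.23
```

View pics/s1c.png

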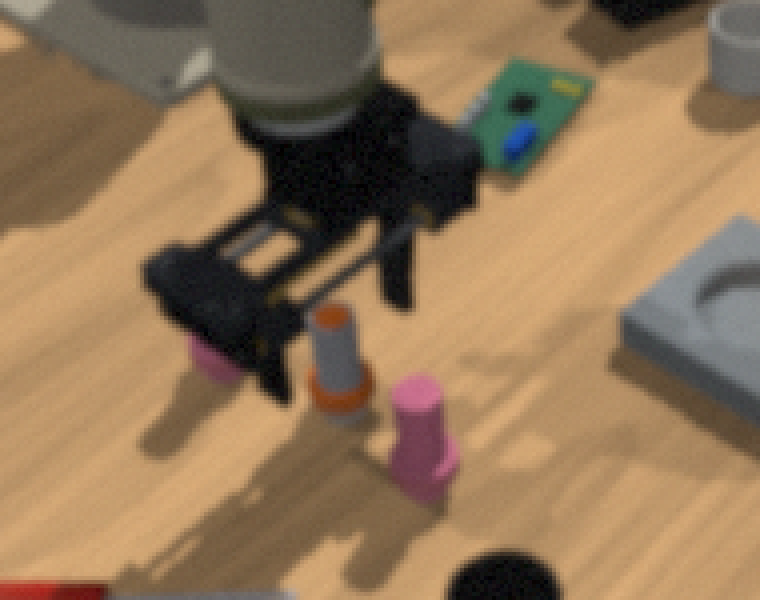

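The fingers straddle the orange shaft. The tips are at crop (285,400) and (400,305), with the shaft midway between them, so I close.

Request:
drive_tool:
  increments:
    - {"offset": [0, 0, 0], "twist": 0}
    - {"offset": [0, 0, 0], "twist": 0}
    - {"offset": [0, 0, 0], "twist": 0}
    - {"offset": [0, 0, 0], "twist": 0}
    - {"offset": [0, 0, 0], "twist": 0}
    - {"offset": [0, 0, 0], "twist": 0}
    - {"offset": [0, 0, 0], "twist": 0}
    - {"offset": [0, 0, 0], "twist": 0}
    - {"offset": [0, 0, 0], "twist": 0}
    - {"offset": [0, 0, 0], "twist": 0}
  fingers: 0.02
  grip_force: 20

```text
time_s: 3.45
eef_pos: [0.4277, -0.2358, 0.048]
eef_rot: [-0.0, -0.707, 0.707, -0.0]
contact_force: [0.5, -1.0, -0.8]
gripper_width: 0.028
```

Request:
drive_tool:
  increments:
    - {"offset": [0, 0, -0.01], "twist": 0}
    - {"offset": [0, 0, -0.03], "twist": 0}
    - {"offset": [0, 0, -0.055], "twist": 0}
    - {"offset": [0, 0, -0.08], "twist": 0}
    - {"offset": [0, 0, -0.1], "twist": 0}
    - {"offset": [0, 0, -0.115], "twist": 0}
    - {"offset": [0, 0, -0.12], "twist": 0}
    - {"offset": [0, 0, -0.12], "twist": 0}

```text
time_s: 4.25
eef_pos: [0.428, -0.2359, 0.1687]
eef_rot: [0.0, -0.707, 0.707, -0.001]
contact_force: [0.3, 0.2, -1.8]
gripper_width: 0.0274
```

```bash
python3 - <<'E'
from h import *
d=snap('scene','s2');goal(.4227,.179,.17,90)
cv2.imwrite('pics/s2c.png',cv2.resize(d['image'][150:300,130:320],None,fx=4,fy=4,interpolation=3)[:,:,::-1])
E
```

```text
pose [ 0.4276 -0.2357  0.1679] jaw ang -90.0 toolx [ 0. -1.  0.] offset [-0.4147  0.0049 -0.0022] twist 0.002522795930360644 j7 -1.18
```

View pics/s2c.png

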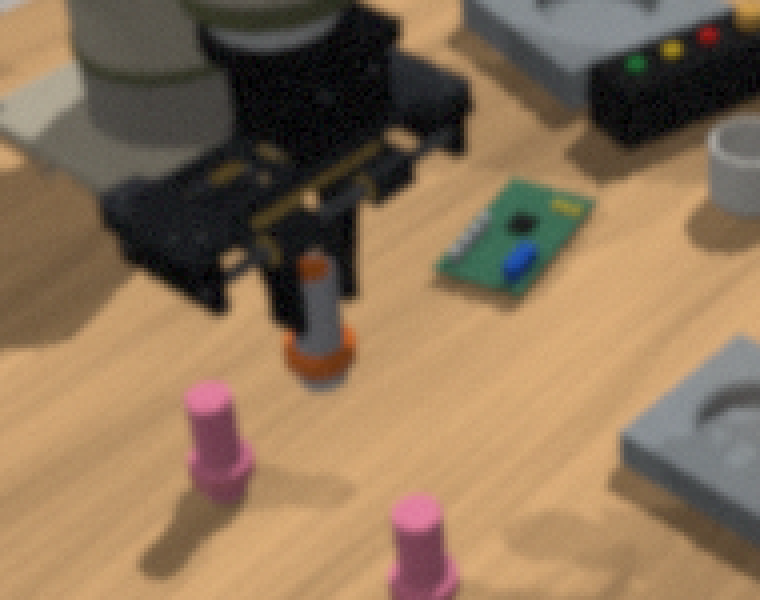

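The transducer is held upright, width 28 mm. Now over to the cup.

Request:
drive_tool:
  increments:
    - {"offset": [-0.01, 0, 0], "twist": 0}
    - {"offset": [-0.03, 0, 0], "twist": 0}
    - {"offset": [-0.058, 0.001, 0], "twist": 0}
    - {"offset": [-0.09, 0.001, 0], "twist": 0}
    - {"offset": [-0.122, 0.001, 0], "twist": 0}
    - {"offset": [-0.154, 0.002, 0], "twist": 0}
    - {"offset": [-0.184, 0.002, 0], "twist": 0}
    - {"offset": [-0.204, 0.002, 0], "twist": 0}
    - {"offset": [-0.214, 0.002, 0], "twist": 0}
    - {"offset": [-0.216, 0.002, 0], "twist": 0}

```text
time_s: 5.3
eef_pos: [0.4254, -0.0187, 0.1676]
eef_rot: [0.0, 0.708, -0.706, -0.0]
contact_force: [-0.0, -0.1, -2.3]
gripper_width: 0.0275
```

Request:
drive_tool:
  increments:
    - {"offset": [-0.01, 0, 0], "twist": 0}
    - {"offset": [-0.03, 0, 0], "twist": 0}
    - {"offset": [-0.058, 0.001, 0], "twist": 0}
    - {"offset": [-0.09, 0.001, 0], "twist": 0}
    - {"offset": [-0.122, 0.001, 0], "twist": 0}
    - {"offset": [-0.152, 0.002, 0], "twist": 0}
    - {"offset": [-0.177, 0.002, 0], "twist": 0}
    - {"offset": [-0.192, 0.002, 0], "twist": 0}
    - {"offset": [-0.198, 0.003, 0], "twist": 0}
    - {"offset": [-0.199, 0.003, 0], "twist": 0}
    - {"offset": [-0.199, 0.003, 0], "twist": 0}

```text
time_s: 6.4
eef_pos: [0.4229, 0.1782, 0.1678]
eef_rot: [-0.0, -0.707, 0.708, -0.0]
contact_force: [0.8, -1.1, -1.9]
gripper_width: 0.0276
```

```bash
python3 - <<'E'
from h import *
goal(.4227,.179,.1,90);d=snap('wrist','w3');t=snap('top','t3');s=snap('scene','s3')
a=cv2.resize(d['image'],(480,360));b=cv2.resize(s['image'][110:230,240:400],(480,360))[:, 80:400]
cv2.imwrite('pics/c3.png',np.hstack([a,b])[:,:,::-1])
E
```

```text
pose [0.4229 0.1782 0.1678] jaw ang -90.1 toolx [-0.001 -1.     0.   ] offset [-0.0008  0.0002  0.0678] twist -0.0731885436348989 j7 -2.1
```

View pics/c3.png

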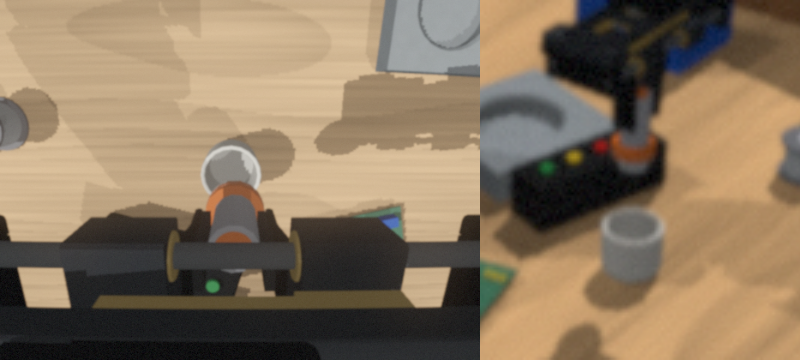

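Wrist view: the cup rim is centred near (231,172) in the half of the crop, partly hidden by the held part. I fit its visible outer edge and compare with the held part's dot.

```bash
python3 - <<'E'
from h import *
from scipy.optimize import least_squares
d=load('w3');im=d['image']
cr=im[155:290,220:330];cv2.imwrite('pics/c3b.png',cv2.resize(cr,None,fx=4,fy=4,interpolation=2)[:,:,::-1])
hs=cv2.cvtColor(im,cv2.COLOR_RGB2HSV);m=((hs[:,:,1]<40)&(hs[:,:,2]>205)).astype(np.uint8)
m[:160]=0;m[240:]=0;m[:,:225]=0;m[:,315:]=0
c,s,b=blob(m,(225,160,315,240));print(s)
uv=np.argwhere(b)[:,::-1];P=plane(d,uv,.05)[:,:2]
f=least_squares(lambda p:np.hypot(P[:,0]-p[0],P[:,1]-p[1])-p[2],[.423,.179,.028],loss='soft_l1',f_scale=.001);print(f.x,np.std(f.fun))
# same from depth
g=np.argwhere(np.ones((85,90)))[:,::-1]+[225,155];Q=depth(d,g);Q=Q[(abs(Q[:,2]-.05)<.003)]
f=least_squares(lambda p:np.hypot(Q[:,0]-p[0],Q[:,1]-p[1])-p[2],[.423,.179,.028],loss='soft_l1',f_scale=.001);print('depth',len(Q),f.x,np.std(f.fun))
# top/scene from first images, rim depth fit
for n,box in [('top0',(175,200,222,240)),('scene0',(300,175,335,210))]:
    e=load(n);g=np.argwhere(np.ones((box[3]-box[1],box[2]-box[0])))[:,::-1]+[box[0],box[1]]
    Q=depth(e,g);Q=Q[(abs(Q[:,2]-.05)<.003)]
    f=least_squares(lambda p:np.hypot(Q[:,0]-p[0],Q[:,1]-p[1])-p[2],[.423,.179,.028],loss='soft_l1',f_scale=.001);print(n,len(Q),f.x,np.std(f.fun))
E
```

```text
[240 171  63  49 269]
[0.42227621 0.18307569 0.02778531] 0.0006790904469402186
depth 676 [0.42259496 0.18270259 0.02764745] 0.00116785023833198
top0 135 [0.42286542 0.17904031 0.02902252] 0.001223892383779653
scene0 72 [0.42394282 0.17912648 0.02749706] 0.002342025026314267
```

View pics/c3b.png

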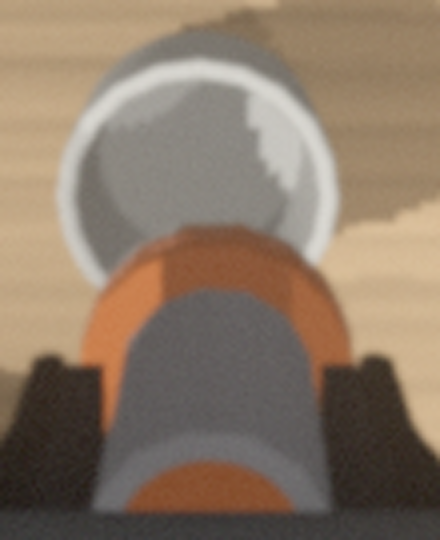

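```bash
python3 - <<'E'
from h import *
d=load('w3');im=d['image'];print('cam',c2w(d).round(4)[:3], d['state']['eef_pos'])
for uv,z in [((273.1,281),.195),((274.6,246),.140)]: print(plane(d,uv,z),depth(d,uv))
print(proj(d,[(.4229,.1782,.195),(.4229,.1782,.14)]))
# top cam: held part dot & gripper-based check
t=load('t3');print(proj(t,[(.4229,.1782,.195)]))
s=load('s3');hs=cv2.cvtColor(s['image'],cv2.COLOR_RGB2HSV);H,S,V=cv2.split(hs)
o=((H>3)&(H<14)&(S>150)&(V>100)).astype(np.uint8)
p=proj(s,[(.4229,.1782,.14),(.4229,.1782,.195)])
print(p);u,v=p[0].astype(int);c,st,m=blob(o,(u-14,v-14,u+14,v+14));print('ring in scene',c,st)
for z in(.134,.14,.146):print(plane(s,c,z))
E
```

```text
cam [[-1.000e-03  9.615e-01  2.747e-01  4.980e-01]
 [-1.000e+00 -8.000e-04 -8.000e-04  1.792e-01]
 [-5.000e-04 -2.747e-01  9.615e-01  3.288e-01]] [0.42292539 0.17824841 0.16784551]
[[0.42745115 0.1791997  0.195     ]] [[0.42714691 0.17919952 0.19442283]]
[[0.42144458 0.1782785  0.14      ]] [[0.43513751 0.17845103 0.17377664]]
[[275.39354588 290.37797035]
 [274.73423687 243.7066097 ]]
[[184.01321592 208.57648859]]
[[317.9340848  157.90848461]
 [318.7635846  140.30092764]]
ring in scene [316.52459016 159.50819672] [310 155  15   9  61]
[[0.41921568 0.17709403 0.134     ]]
[[0.424714   0.16893589 0.14      ]]
[[0.43021232 0.16077775 0.146     ]]
```

The held part's axis agrees with the TCP, but the wrist camera puts the cup 4 mm further in +y than the fixed cameras do. I split the difference (y=0.181) and drop to just above the rim. There parallax is small enough to check.

Request:
drive_tool:
  increments:
    - {"offset": [-0.001, 0, 0.01], "twist": 0}
    - {"offset": [-0.002, 0, 0.025], "twist": 0}
    - {"offset": [-0.003, 0, 0.042], "twist": 0}
    - {"offset": [-0.003, 0, 0.055], "twist": 0}
    - {"offset": [-0.003, 0, 0.06], "twist": 0}
    - {"offset": [-0.003, 0, 0.06], "twist": 0}
    - {"offset": [-0.003, 0, 0.06], "twist": 0}

```text
time_s: 7.25
eef_pos: [0.4231, 0.1823, 0.1084]
eef_rot: [0.0, -0.707, 0.707, -0.0]
contact_force: [0.5, -1.2, -1.6]
gripper_width: 0.0271
```

```bash
python3 - <<'E'
from h import *
goal(.4227,.181,.055,90);d=snap('wrist','w4');t=snap('top','t4');s=snap('scene','s4')
a=cv2.resize(d['image'][150:290,200:350],None,fx=2.6,fy=2.6,interpolation=3);b=cv2.resize(s['image'][130:220,270:366],None,fx=4,fy=4,interpolation=3)
h=min(len(a),len(b));cv2.imwrite('pics/c4.png',np.hstack([a[:h],b[:h]])[:,:,::-1]);print(a.shape,b.shape)
E
```

```text
pose [0.4231 0.1823 0.1084] jaw ang -90.0 toolx [-0. -1. -0.] offset [0.0013 0.0004 0.0534] twist -0.0014870459865505836 j7 -2.16
(364, 390, 3) (360, 384, 3)
```

View pics/c4.png

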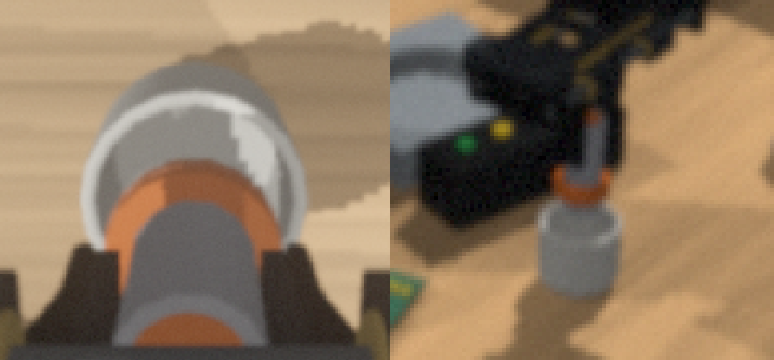

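Wrist view: the ring spans crop columns 104–284 and the cup 82–307, so they're concentric within 1 mm. The scene view agrees (581 vs 580). I lower in.

Request:
drive_tool:
  increments:
    - {"offset": [0, 0, 0.006], "twist": 0}
    - {"offset": [0, 0, 0.014], "twist": 0}
    - {"offset": [0, 0, 0.022], "twist": 0}
    - {"offset": [0, 0, 0.03], "twist": 0}
    - {"offset": [0, 0, 0.037], "twist": 0}
    - {"offset": [0, 0, 0.043], "twist": 0}
    - {"offset": [0, 0, 0.048], "twist": 0}
    - {"offset": [0, 0, 0.051], "twist": 0}
    - {"offset": [0, 0, 0.053], "twist": 0}
    - {"offset": [0, 0, 0.053], "twist": 0}

```text
time_s: 8.4
eef_pos: [0.4227, 0.1822, 0.0549]
eef_rot: [-0.0, -0.707, 0.707, 0.0]
contact_force: [0.4, -0.1, -1.6]
gripper_width: 0.0277
```

Request:
drive_tool:
  increments:
    - {"offset": [0, 0, 0.0005], "twist": 0}
    - {"offset": [0, 0, 0.001], "twist": 0}
    - {"offset": [0, 0, 0.0015], "twist": 0}
    - {"offset": [0, 0, 0.0015], "twist": 0}

```text
time_s: 8.8
eef_pos: [0.4228, 0.1822, 0.0535]
eef_rot: [-0.0, 0.707, -0.707, 0.0]
contact_force: [-0.6, -0.2, -1.7]
gripper_width: 0.0274
```

Request:
drive_tool:
  increments:
    - {"offset": [0, 0, 0.0005], "twist": 0}
    - {"offset": [0, 0, 0.0005], "twist": 0}
    - {"offset": [0, 0, 0.0005], "twist": 0}

```text
time_s: 9.1
eef_pos: [0.4229, 0.1822, 0.0531]
eef_rot: [0.0, -0.707, 0.707, -0.0]
contact_force: [0.5, -0.1, -1.3]
gripper_width: 0.0277
```

Request:
drive_tool:
  increments:
    - {"offset": [0, 0, 0.0005], "twist": 0}
    - {"offset": [0, 0, 0.0005], "twist": 0}
    - {"offset": [0, 0, 0.0005], "twist": 0}

```text
time_s: 9.4
eef_pos: [0.4231, 0.1823, 0.0529]
eef_rot: [0.0, -0.707, 0.707, -0.0]
contact_force: [-1.4, -1.8, 5.4]
gripper_width: 0.0275
```

Contact on the cup floor, a change of about 7 N. I open and rise.

Request:
drive_tool:
  increments:
    - {"offset": [0, 0, 0], "twist": 0}
    - {"offset": [0, 0, 0], "twist": 0}
    - {"offset": [0, 0, 0], "twist": 0}
    - {"offset": [0, 0, 0], "twist": 0}
    - {"offset": [0, 0, 0], "twist": 0}
  fingers: 0.05

```text
time_s: 9.9
eef_pos: [0.4228, 0.1822, 0.0525]
eef_rot: [0.0, 0.707, -0.707, -0.0]
contact_force: [0.3, 0.2, 0.4]
gripper_width: 0.0491
```

Request:
drive_tool:
  increments:
    - {"offset": [0, 0, -0.006], "twist": 0}
    - {"offset": [0, 0, -0.02], "twist": 0}
    - {"offset": [0, 0, -0.04], "twist": 0}
    - {"offset": [0, 0, -0.06], "twist": 0}
    - {"offset": [0, 0, -0.075], "twist": 0}
    - {"offset": [0, 0, -0.085], "twist": 0}
    - {"offset": [0, 0, -0.09], "twist": 0}
    - {"offset": [0, 0, -0.09], "twist": 0}

```text
time_s: 10.7
eef_pos: [0.4231, 0.1823, 0.1432]
eef_rot: [0.0, -0.707, 0.707, -0.0]
contact_force: [0.6, 0.4, -0.2]
gripper_width: 0.05
```

Request:
drive_tool:
  increments:
    - {"offset": [0, 0, 0], "twist": 0}
    - {"offset": [0, 0, 0], "twist": 0}
    - {"offset": [0, 0, 0], "twist": 0}
    - {"offset": [0, 0, 0], "twist": 0}
    - {"offset": [0, 0, 0], "twist": 0}
  fingers: 0.087

```text
time_s: 11.2
eef_pos: [0.4227, 0.1822, 0.1423]
eef_rot: [0.0, 0.707, -0.707, -0.0]
contact_force: [0.2, -0.1, -0.1]
gripper_width: 0.0814
```

```bash
python3 - <<'E'
from h import *
goal(.4227,.182,.019,90);d=snap('wrist','w5');s=snap('scene','s5')
a=cv2.resize(d['image'][150:290,200:350],None,fx=2.6,fy=2.6,interpolation=3);b=cv2.resize(s['image'][130:220,270:366],None,fx=4,fy=4,interpolation=3)
h=min(len(a),len(b));cv2.imwrite('pics/c5.png',np.hstack([a[:h],b[:h]])[:,:,::-1])
E
```

```text
pose [0.4227 0.1822 0.1423] jaw ang -90.0 toolx [ 0. -1.  0.] offset [ 0.0002 -0.      0.1233] twist 0.004100121939927703 j7 -2.13
```

View pics/c5.png

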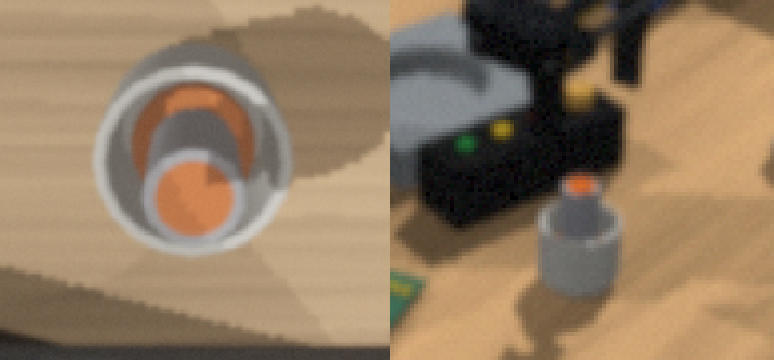

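The transducer stands upright on the cup floor, nearly concentric. Now I descend around the cup and grip it.

Request:
drive_tool:
  increments:
    - {"offset": [0, 0, 0.015], "twist": 0}
    - {"offset": [0, 0, 0.038], "twist": 0}
    - {"offset": [0, 0, 0.063], "twist": 0}
    - {"offset": [0, 0, 0.085], "twist": 0}
    - {"offset": [0, 0, 0.103], "twist": 0}
    - {"offset": [0, 0, 0.115], "twist": 0}
    - {"offset": [0, 0, 0.121], "twist": 0}
    - {"offset": [0, 0, 0.123], "twist": 0}
    - {"offset": [0, 0, 0.123], "twist": 0}
  fingers: 0.087

```text
time_s: 12.2
eef_pos: [0.4231, 0.1824, 0.0199]
eef_rot: [-0.0, 0.707, -0.707, 0.0]
contact_force: [-0.3, 0.2, 0.7]
gripper_width: 0.0871
```

Request:
drive_tool:
  increments:
    - {"offset": [0, 0, 0], "twist": 0}
    - {"offset": [0, 0, 0], "twist": 0}
    - {"offset": [0, 0, 0], "twist": 0}
    - {"offset": [0, 0, 0], "twist": 0}
    - {"offset": [0, 0, 0], "twist": 0}
    - {"offset": [0, 0, 0], "twist": 0}
    - {"offset": [0, 0, 0], "twist": 0}
    - {"offset": [0, 0, 0], "twist": 0}
  fingers: 0.05
  grip_force: 25

```text
time_s: 13.0
eef_pos: [0.4229, 0.1821, 0.0197]
eef_rot: [-0.0, -0.707, 0.707, -0.0]
contact_force: [-1.0, -1.9, 5.1]
gripper_width: 0.0578
```

Width reads 57.8 rather than 60, with a small upward force. I look before lifting.

```bash
python3 - <<'E'
from h import *
d=snap('wrist','w6');s=snap('scene','s6');o=env.observe();print(o['gripper_width'],o['contact_force'],o['ft_torque'],o['eef_pos'])
a=cv2.resize(d['image'][150:330,180:370],None,fx=2.05,fy=2.05,interpolation=3);b=cv2.resize(s['image'][130:220,270:366],None,fx=4,fy=4,interpolation=3)
h=min(len(a),len(b));cv2.imwrite('pics/c6.png',np.hstack([a[:h],b[:h]])[:,:,::-1])
E
```

```text
0.057776079701464096 [-0.8344544  -1.6257847   5.79784505] [-0.50237807  0.24814164 -0.01050407] [0.42291349 0.18209137 0.01969232]
```

View pics/c6.png

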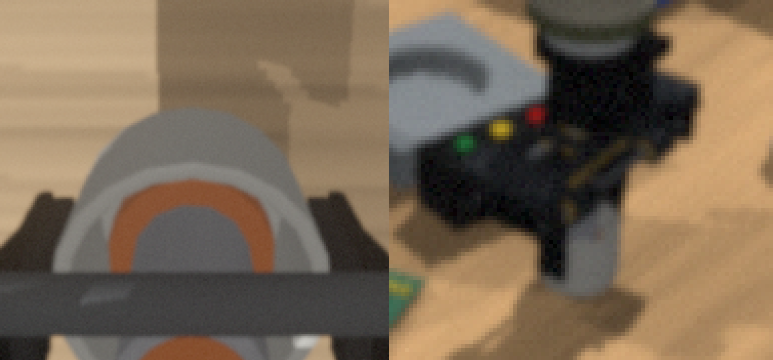

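The cup sits square between the pads and the ring is concentric. I lift slowly and check.

Request:
drive_tool:
  increments:
    - {"offset": [0, 0, -0.001], "twist": 0}
    - {"offset": [0, 0, -0.003], "twist": 0}
    - {"offset": [0, 0, -0.006], "twist": 0}
    - {"offset": [0, 0, -0.01], "twist": 0}
    - {"offset": [0, 0, -0.015], "twist": 0}
    - {"offset": [0, 0, -0.02], "twist": 0}
    - {"offset": [0, 0, -0.024], "twist": 0}
    - {"offset": [0, 0, -0.025], "twist": 0}
    - {"offset": [0, 0, -0.025], "twist": 0}

```text
time_s: 14.0
eef_pos: [0.4229, 0.1822, 0.0447]
eef_rot: [0.0, -0.707, 0.707, -0.0]
contact_force: [0.3, -0.0, -2.6]
gripper_width: 0.0581
```

```bash
python3 - <<'E'
from h import *
d=snap('wrist','w7');s=snap('scene','s7');o=env.observe();print(o['gripper_width'],o['contact_force'],o['ft_torque'],o['eef_pos'])
a=cv2.resize(d['image'][150:330,180:370],None,fx=2.05,fy=2.05,interpolation=3);b=cv2.resize(s['image'][130:220,270:366],None,fx=4,fy=4,interpolation=3)
h=min(len(a),len(b));cv2.imwrite('pics/c7.png',np.hstack([a[:h],b[:h]])[:,:,::-1])
E
```

```text
0.058086827474873426 [ 0.36662261 -0.54489723 -2.98028965] [-0.01783951  0.04500346  0.01183992] [0.42266653 0.18213349 0.04439716]
```

View pics/c7.png

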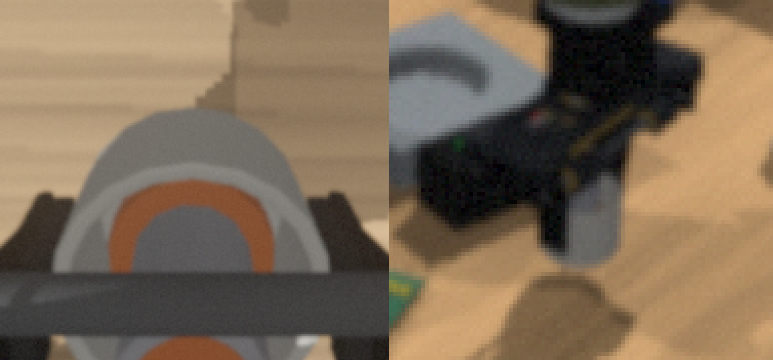

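Lifted, with 2.8 N on the wrist as expected. Now the carry to the small stand, smoothly.

Request:
drive_tool:
  increments:
    - {"offset": [0, 0, -0.01], "twist": 0}
    - {"offset": [0.001, -0.001, -0.025], "twist": 0}
    - {"offset": [0.004, -0.003, -0.04], "twist": 0}
    - {"offset": [0.01, -0.007, -0.053], "twist": 0}
    - {"offset": [0.02, -0.014, -0.062], "twist": 0}
    - {"offset": [0.033, -0.024, -0.066], "twist": 0}
    - {"offset": [0.049, -0.035, -0.068], "twist": 0}
    - {"offset": [0.067, -0.048, -0.068], "twist": 0}
    - {"offset": [0.086, -0.062, -0.068], "twist": 0}
    - {"offset": [0.105, -0.076, -0.068], "twist": 0}
    - {"offset": [0.124, -0.089, -0.068], "twist": 0}
    - {"offset": [0.142, -0.102, -0.068], "twist": 0}

```text
time_s: 15.3
eef_pos: [0.5254, 0.0388, 0.113]
eef_rot: [-0.0, -0.707, 0.707, -0.0]
contact_force: [0.2, 1.1, -3.2]
gripper_width: 0.0578
```

Request:
drive_tool:
  increments:
    - {"offset": [0.017, -0.012, 0], "twist": 0}
    - {"offset": [0.033, -0.024, 0], "twist": 0}
    - {"offset": [0.047, -0.034, 0], "twist": 0}
    - {"offset": [0.059, -0.042, 0], "twist": 0}
    - {"offset": [0.068, -0.049, 0], "twist": 0}
    - {"offset": [0.074, -0.053, 0], "twist": 0}
    - {"offset": [0.077, -0.055, 0], "twist": 0}
    - {"offset": [0.078, -0.056, 0], "twist": 0}
    - {"offset": [0.078, -0.056, 0], "twist": 0}

```text
time_s: 16.2
eef_pos: [0.5807, -0.0373, 0.1126]
eef_rot: [-0.0, 0.707, -0.707, -0.0]
contact_force: [-0.3, -0.0, -3.2]
gripper_width: 0.058
```

```bash
python3 - <<'E'
from h import *
goal(.581,-.0385,.06,90);d=snap('wrist','w8');s=snap('scene','s8');print(d['state']['gripper_width'])
cv2.imwrite('pics/c8.png',np.hstack([cv2.resize(d['image'],(440,330)),cv2.resize(s['image'][170:310,250:410],(360,315))[:315] if 0 else cv2.resize(s['image'][170:310,250:410],(360,330))])[:,:,::-1])
E
```

```text
pose [ 0.5807 -0.0373  0.1126] jaw ang -90.0 toolx [ 0.001 -1.    -0.   ] offset [ 0.0012 -0.0003  0.0526] twist 0.039738936257492696 j7 -1.75
0.05803231681938029
```

View pics/c8.png

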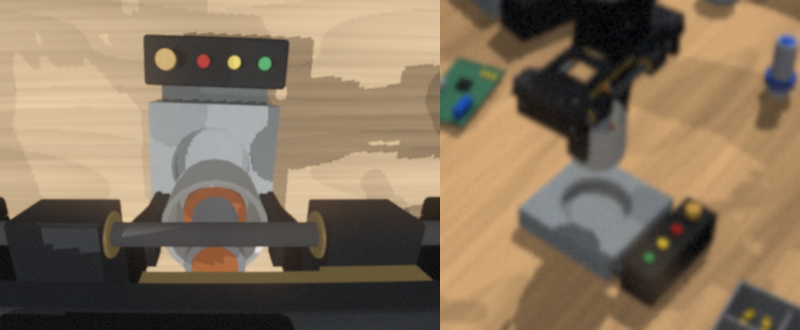

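The cup hangs over the small stand. The stand's far top edge runs from (150,103) to (279,107) and the well's far rim is visible near (212,130). I measure the well from the wrist.

```bash
python3 - <<'E'
from h import *
d=load('w8');k=560/440
cv2.imwrite('pics/c8b.png',cv2.resize(d['image'][120:260,180:370],None,fx=4,fy=4,interpolation=3)[:,:,::-1])
print(depth(d,[(240,140),(265,180)]))
E
```

```text
[[ 0.63630872 -0.01259522  0.02513024]
 [ 0.60451544 -0.02999465  0.01102743]]
```

View pics/c8b.png

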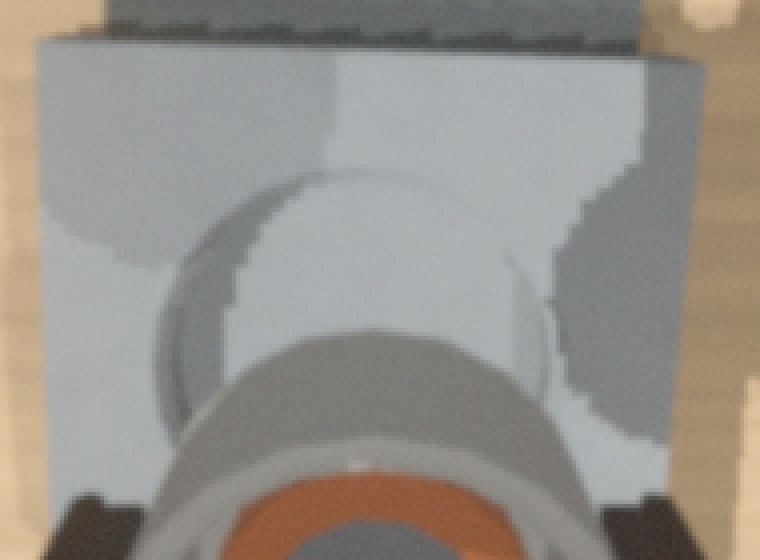

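```bash
python3 - <<'E'
from h import *
from scipy.optimize import least_squares
d=load('w8')
uv=np.array([(154,355),(350,167),(551,360),(195,245),(515,250),(250,197),(450,187)])/4.+[180,120]
P=plane(d,uv,.026)[:,:2];f=least_squares(lambda p:np.hypot(P[:,0]-p[0],P[:,1]-p[1])-p[2],[.58,-.04,.037]);print(f.x,f.fun.round(4))
c=plane(d,np.array([(38,38),(705,62)])/4.+[180,120],.026)[:,:2];e=c[1]-c[0];L=np.hypot(*e);e/=L;n=np.array([e[1],-e[0]]);n*=-np.sign(n[0]);print(c,L,'center',c.mean(0)+.06*n)
# rim of held cup
uv=np.array([(135,520),(600,520)])/4.+[180,120];print(plane(d,uv,.1426),plane(d,uv,.1426).mean(0))
E
```

```text
[ 0.58357013 -0.03280362  0.03730348] [ 0.0003 -0.     -0.0001 -0.0002 -0.0003 -0.0004  0.0007]
[[ 0.64375605  0.02295547]
 [ 0.63970359 -0.09538287]] 0.11840770484757233 center [ 0.58176497 -0.03416022]
[[ 0.60083117 -0.01179897  0.1426    ]
 [ 0.60090006 -0.05976958  0.1426    ]] [ 0.60086562 -0.03578428  0.1426    ]
```

Request:
drive_tool:
  increments:
    - {"offset": [-0.001, -0.001, 0.008], "twist": 0}
    - {"offset": [-0.001, -0.001, 0.02], "twist": 0}
    - {"offset": [-0.001, -0.001, 0.034], "twist": 0}
    - {"offset": [-0.001, -0.001, 0.046], "twist": 0}
    - {"offset": [-0.001, -0.001, 0.054], "twist": 0}
    - {"offset": [-0.001, -0.001, 0.058], "twist": 0}
    - {"offset": [-0.001, -0.001, 0.058], "twist": 0}

```text
time_s: 17.0
eef_pos: [0.5815, -0.0367, 0.0539]
eef_rot: [0.0, 0.707, -0.707, -0.0]
contact_force: [-0.0, -0.8, -3.2]
gripper_width: 0.0578
```

```bash
python3 - <<'E'
from h import *
goal(.582,-.036,.033,90);d=snap('wrist','w9');s=snap('scene','s9');print(d['state']['gripper_width'],d['state']['contact_force'])
a=cv2.resize(d['image'][120:280,170:380],None,fx=2,fy=2,interpolation=3);b=cv2.resize(s['image'][210:300,270:370],None,fx=3.5,fy=3.5,interpolation=3)[:320]
b=b[:315];a=a[:315];cv2.imwrite('pics/c9.png',np.hstack([a,b])[:,:,::-1])
E
```

```text
pose [ 0.5815 -0.0367  0.0539] jaw ang -90.0 toolx [ 0. -1. -0.] offset [-0.0007 -0.0005  0.0209] twist 0.002060603371205616 j7 -1.78
0.057849427198605585 [-0.0155119  -0.81053017 -3.23419896]
```

View pics/c9.png

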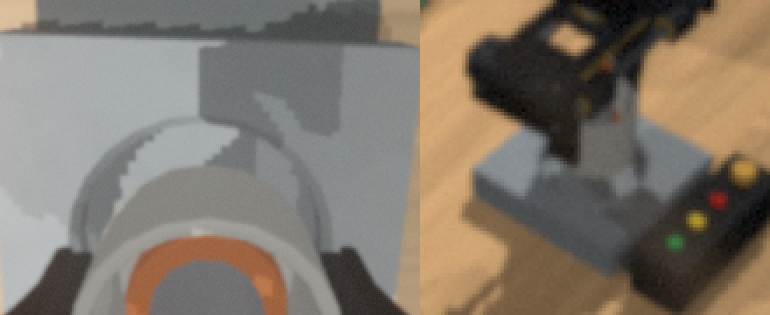

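Wrist view: the well spans crop columns 70–333 (centre 201) and the cup's centre is about 205, so it is within 2 mm of centred with 6 mm clearance. I nudge 1 mm and lower.

Request:
drive_tool:
  increments:
    - {"offset": [-0.001, -0.001, 0.003], "twist": 0}
    - {"offset": [-0.001, -0.001, 0.007], "twist": 0}
    - {"offset": [-0.001, -0.001, 0.011], "twist": 0}
    - {"offset": [-0.001, -0.001, 0.0145], "twist": 0}
    - {"offset": [-0.001, -0.001, 0.0175], "twist": 0}
    - {"offset": [-0.001, -0.001, 0.0195], "twist": 0}
    - {"offset": [-0.001, -0.001, 0.0205], "twist": 0}
    - {"offset": [-0.001, -0.001, 0.0205], "twist": 0}
    - {"offset": [-0.001, -0.001, 0.0205], "twist": 0}

```text
time_s: 18.0
eef_pos: [0.5829, -0.0358, 0.0342]
eef_rot: [-0.0, 0.707, -0.707, 0.0]
contact_force: [-0.6, 0.7, -4.1]
gripper_width: 0.0579
```

Request:
drive_tool:
  increments:
    - {"offset": [0, 0, 0.0005], "twist": 0}
    - {"offset": [0, 0, 0.0007], "twist": 0}
    - {"offset": [0, 0, 0.0007], "twist": 0}

```text
time_s: 18.3
eef_pos: [0.5828, -0.0358, 0.0334]
eef_rot: [0.0, -0.707, 0.707, -0.0]
contact_force: [0.2, -0.3, -3.1]
gripper_width: 0.0578
```

Request:
drive_tool:
  increments:
    - {"offset": [0, 0, 0.0005], "twist": 0}
    - {"offset": [0, 0, 0.0008], "twist": 0}
    - {"offset": [0, 0, 0.0008], "twist": 0}

```text
time_s: 18.6
eef_pos: [0.5827, -0.0358, 0.0325]
eef_rot: [-0.0, -0.707, 0.707, 0.0]
contact_force: [0.2, 0.3, -2.6]
gripper_width: 0.0578
```

Request:
drive_tool:
  increments:
    - {"offset": [0, 0, 0.0003], "twist": 0}
    - {"offset": [0, 0, 0.0006], "twist": 0}
    - {"offset": [0, 0, 0.0006], "twist": 0}

```text
time_s: 18.9
eef_pos: [0.5828, -0.0358, 0.0319]
eef_rot: [-0.0, -0.707, 0.707, -0.0]
contact_force: [0.8, -0.3, -3.0]
gripper_width: 0.0577
```

Request:
drive_tool:
  increments:
    - {"offset": [0, 0, 0.0003], "twist": 0}
    - {"offset": [0, 0, 0.0006], "twist": 0}
    - {"offset": [0, 0, 0.0006], "twist": 0}

```text
time_s: 19.2
eef_pos: [0.5828, -0.0358, 0.0317]
eef_rot: [0.0, 0.707, -0.707, 0.0]
contact_force: [-2.8, -0.1, 4.6]
gripper_width: 0.0578
```

Request:
drive_tool:
  increments:
    - {"offset": [0, 0, 0.0003], "twist": 0}
    - {"offset": [0, 0, 0.0004], "twist": 0}
    - {"offset": [0, 0, 0.0004], "twist": 0}

```text
time_s: 19.5
eef_pos: [0.5828, -0.0357, 0.0317]
eef_rot: [0.0, 0.707, -0.707, 0.0]
contact_force: [-5.7, 0.1, 9.7]
gripper_width: 0.0577
```

Contact comes at TCP z=0.0317, just as expected for the well floor. The sideways 5.7 N deserves a look before release.

```bash
python3 - <<'E'
from h import *
d=snap('wrist','w10');s=snap('scene','s10');print(d['state']['ft_torque'],d['state']['contact_force'],d['state']['eef_pos'])
a=cv2.resize(d['image'][120:280,170:380],None,fx=2,fy=2,interpolation=3)[:315];b=cv2.resize(s['image'][210:300,270:370],None,fx=3.5,fy=3.5,interpolation=3)[:315]
cv2.imwrite('pics/c10.png',np.hstack([a,b])[:,:,::-1])
E
```

```text
[-0.02560444  1.19805949  0.01497379] [-5.68816649  0.0985025   9.71924674] [ 0.58284562 -0.03573709  0.03172238]
```

View pics/c10.png

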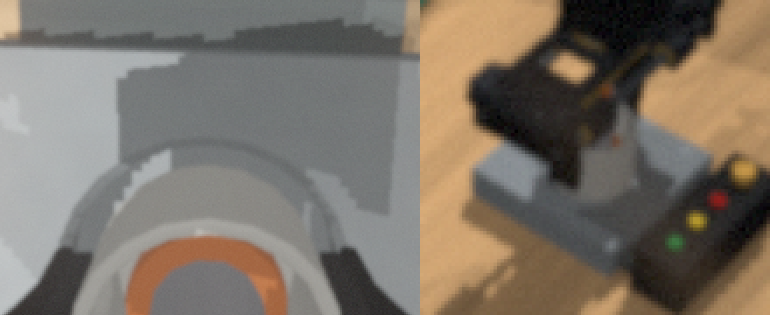

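The cup is inside the well with a visible gap at its far side. I ease the press by 0.6 mm, then open.

Request:
drive_tool:
  increments:
    - {"offset": [0, 0, -0.0003], "twist": 0}
    - {"offset": [0, 0, -0.0006], "twist": 0}
    - {"offset": [0, 0, -0.0006], "twist": 0}

```text
time_s: 19.9
eef_pos: [0.5828, -0.0358, 0.0318]
eef_rot: [0.0, -0.707, 0.707, -0.0]
contact_force: [-3.9, -0.0, 4.9]
gripper_width: 0.0582
```

Request:
drive_tool:
  increments:
    - {"offset": [0, 0, 0], "twist": 0}
    - {"offset": [0, 0, 0], "twist": 0}
    - {"offset": [0, 0, 0], "twist": 0}
    - {"offset": [0, 0, 0], "twist": 0}
    - {"offset": [0, 0, 0], "twist": 0}
    - {"offset": [0, 0, 0], "twist": 0}
  fingers: 0.087

```text
time_s: 20.5
eef_pos: [0.5828, -0.0358, 0.0315]
eef_rot: [0.0, -0.707, 0.707, -0.0]
contact_force: [-0.1, 0.3, 0.5]
gripper_width: 0.0863
```

Request:
drive_tool:
  increments:
    - {"offset": [0, 0, -0.01], "twist": 0}
    - {"offset": [0, 0, -0.025], "twist": 0}
    - {"offset": [0, 0, -0.045], "twist": 0}
    - {"offset": [0, 0, -0.07], "twist": 0}
    - {"offset": [0, 0, -0.095], "twist": 0}
    - {"offset": [0, 0, -0.115], "twist": 0}
    - {"offset": [0, 0, -0.13], "twist": 0}
    - {"offset": [0, 0, -0.135], "twist": 0}
    - {"offset": [0, 0, -0.135], "twist": 0}

```text
time_s: 21.4
eef_pos: [0.583, -0.0358, 0.1673]
eef_rot: [0.0, -0.707, 0.707, -0.001]
contact_force: [-0.2, -0.6, 0.1]
gripper_width: 0.087
```

```bash
python3 - <<'E'
from h import *
from scipy.optimize import least_squares
d=snap('wrist','w11');s=snap('scene','s11');t=snap('top','t11')
a=cv2.resize(d['image'][100:290,170:380],None,fx=1.9,fy=1.9,interpolation=3)[:350];b=cv2.resize(s['image'][200:300,270:370],None,fx=3.5,fy=3.5,interpolation=3)[:350]
cv2.imwrite('pics/c11.png',np.hstack([a,b])[:,:,::-1])
g=np.argwhere(np.ones((190,210)))[:,::-1]+[170,100];Q=depth(d,g)
r=Q[abs(Q[:,2]-.062)<.003]
f=least_squares(lambda p:np.hypot(r[:,0]-p[0],r[:,1]-p[1])-p[2],[.582,-.036,.028],loss='soft_l1',f_scale=.001);print('rim',f.x,len(r))
k=np.abs(np.hypot(Q[:,0]-f.x[0],Q[:,1]-f.x[1])-.028)<.0012
P=Q[k&(Q[:,2]>.055)&(Q[:,2]<.07)];A=np.c_[P[:,:2]-f.x[:2],np.ones(len(P))];print('rim plane slope,z',np.linalg.lstsq(A,P[:,2],rcond=None)[0])
h=Q[(np.hypot(Q[:,0]-f.x[0],Q[:,1]-f.x[1])<.02)&(Q[:,2]>.085)];print('top z',np.median(h[:,2]),h.mean(0),len(h))
bl=Q[(abs(Q[:,2]-.026)<.004)];print('block z',np.median(bl[:,2]))
E
```

```text
rim [ 0.58213913 -0.03433628  0.02755461] 1068
rim plane slope,z [-0.00035688  0.00200617  0.06075033]
top z 0.09102314098221906 [ 0.58239564 -0.03457913  0.09087459] 1109
block z 0.02482694143386388
```

View pics/c11.png

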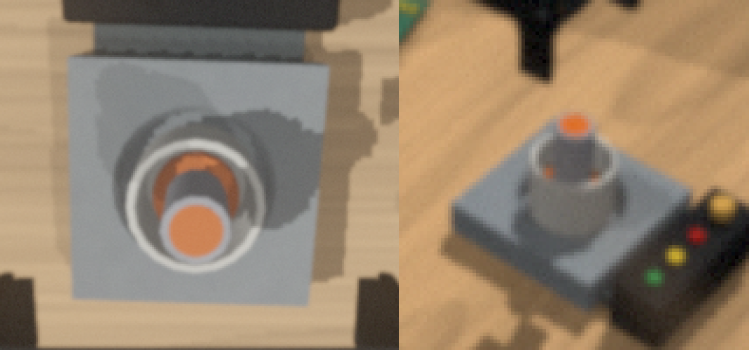

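View pics/t11.png

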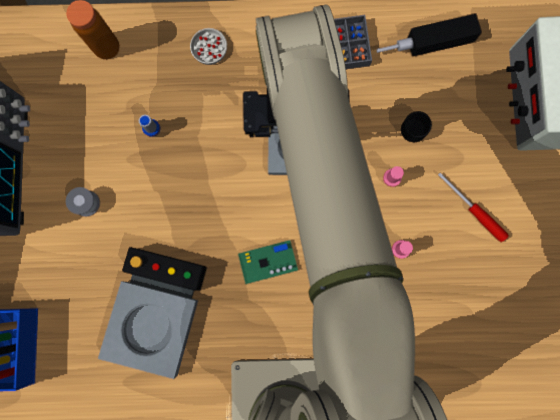

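The rim sits 36.0 mm above the block top, as it should when home (62 − 26). It is level to 0.002. The transducer's top is 66 mm above the block, so it is home too. Blue is still at (149,125). Handing in.

```bash
python3 -c "
from plant import env
o=env.observe();print(o['time_s'],o['contact_force']);print(env.hand_in())"
```

```text
21.55 [ 0.44240657 -0.11056032 -0.22847411]
the job is handed in; nothing more can be done
None
```

I stood the orange-ringed transducer in the white cup on the bench. I then carried the cup to the smaller stand, seated it in the round well, released it and backed off. I handed in at 21.6 s; the hand-in gives no verdict.

**Last checks, from wrist-camera depth:**
- **Cup:** the rim is 36 mm above the block top, which is where it should be when fully home. It is level to about 0.1°.
- **Transducer:** its top is 66 mm above the block, as it should be, and it stands upright.
- **Arm and surroundings:** the gripper is open and touching nothing. The blue-ringed transducer is where it was.

**Where things disagreed:**
- **Position:** the wrist and fixed cameras differed by 3–5 mm in y for the cup and the well. I used values between the two, checked centring close up at each fit, and stayed within the 6 mm clearance.
- **Gripper width:** it read 58 mm on the 60 mm cup, but the grip held.
- **Touchdown force:** a sideways force of 5.7 N showed when the cup met the well floor. It was gone after release.

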